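Close the lever-arch file

ROBOT

A 7-joint arm with a two-finger parallel gripper is mounted at the origin on the work surface. World frame = base frame: x ahead of the robot, y to its left, z up, the work surface at z = 0. Lengths are in m, angles in rad, forces in N, time in s.
With the tool pointing down it reaches from about 0.35 to 0.9 m from the base axis. Payload 8.1 kg.
Tool frame: the origin (TCP) lies on the centre line of the jaws, within the pads' length; the fingertips stand 25 mm ahead of it and the grasp point (between the pads) lies 6 mm ahead of it; z points along the fingers, y is the line along which they close (so a half turn about z gives the same grasp; the last joint's range is limited). The gripper opens to 92 mm and grips with 3 to 60 N. Pads are 19 mm wide; open, the fingers measure 130 mm over their backs; the gripper's body (75 mm by 190 mm) begins 47 mm behind the grasp point.
Start: joints at [-1.302, 0.434, 0.025, 1.573, -0.012, 1.134, -0.075], TCP at [0.227, 0.582, 0.252] pointing down, gripper open.
Joint ranges: [-2.62, 2.62], [-0.44, 2.09], [-1.27, 1.32], [0.08, 2.57], [-1.32, 4.46], [0.12, 2], [-2.74, 2.74]. Speed limits (rad/s): [2.22, 2.22, 3.01, 3.01, 3.14, 3.14, 3.14].

INTERFACE

Orientations are given as a 3x3 rotation matrix whose columns are the frame's x, y, z axes.
In Python, from rig import * gives the robot as it stands. The module is installed in compiled form; this text tells all that it offers.
- The arm moves only by the tool jog_arm, never from a script. Its argument "targets" is a list of rows, each a list of 3 entries, a list of its own where there are three numbers: the shift along the tool's x, y, z in mm, then the turn about the tool's z in units of 10 degrees (1.0 is 10 degrees), then the opening, from 0 (shut) to 1 (fully open). A call has 1 to 10 rows; each row shifts and turns the commanded pose from where the row before left it, along the tool's axes as they then stand; what a row does not reach is not made up. A row lasts 1/8 s, in which the tool goes at most 62.5 mm and 10.7 degrees, less where a joint would pass 70% of its speed; a pose out of reach is approached as far as the arm can. A call is refused whole if a number of a shift passes 62.5 or a number of a turn 1, either way. A call with a gripper value outside its range is refused whole. The fingers move at their own pace and stop on an object; "grip_force" is the grip in N (left out, the last holds). Time passes only in rows, so rows that do not move let the fingers close. It gives the time, the measured TCP pose, the force, the opening and the grip force at its end, in the units of the state.
- get_state(): the state, without advancing time (a new reading comes with each control period).
- grab_frame(name): name is "scene" or "side" or "wrist"; returns (picture, depth): 420x560x3 uint8, blue, green, red; 420x560 float32, m along the optical axis (not along the pixel's ray), 0 where there is no reading.
- camera_params(name): a dict with "mtx" (3x3 intrinsics, pixels), "k1" (the pictures are not rectified: a ray, as slopes to the right and down, at radius r is drawn at 1 + k1 r^2 times it, then the intrinsics apply), "origin" and "attitude" of the camera in the world; the wrist camera has in their place "mount" (4x4, takes a point from camera to tool coordinates, whose origin is the TCP and whose axes are the flange's). Camera axes: x right, y down, z forward; pixel columns grow to the right and rows downward; lengths in m; the calibration is good to about 2 mm. A picture is of the moment at which its call begins: read the wrist's pose just before it. camera_params takes no time and is no camera call.
- sign_off(): hands the job in; it is judged then, once.
Trained networks look in the newest picture that a camera, given by its name, has taken for a name from the list of things; names that differ only in an ending like _2 or _b are one class to them, and where a whole thing is asked for, a point or a joint stands for the part that bears it (a point fixed in the world has none). Each returns a list of dicts, best first, with "p" (0 to 1); they miss things now and then, are a little off and sometimes report something else, mostly with a low value. They report only what shows in the picture. A call takes as long as a camera call.
- find_in(camera, query): "extent" ([left, top, width, height] in pixels, round what is visible of it).
- landmark_of(camera, query): "location" ([column, row] in pixels: a listed point, or the origin of a listed thing).
The state is a dict: "time": time; "joints": joint angles; "dq": joint speeds; "joint_efforts": joint torques, N m; "eef_pos": TCP position; "ee_rot": TCP orientation; "wrist_force": force on the tool from outside, world axes, zero at the start; "torque": the same for the moment, N m; "finger_gap": finger opening in m; "gripper_force": force on a finger pad.
Only numpy, scipy, OpenCV 4.12 (cv2) and the standard library are available. Lean on these libraries where they do the work, as an engineer would, in place of code of your own. Each camera call takes 0.05 s, during which the arm holds its last target. There are 200 camera calls.

TASK

Close the rings of the open lever-arch file: with a fingertip, push its standing lever over until it snaps down into its shut position. Then press the black page-holder bar straight down the posts until it rests on the pages. Only push, do not pull the bar up, and leave the loose things on and beside the file where they are.

Things in the scene. Friction and masses are not known exactly. Their poses are not given: they have to be found in the camera images.
- file: Lever-arch file, fixed, lying open and flat on the desk. Origin on the desk under its ring mechanism; x points from the pages over the spine to the open cover, y along the spine to the lever end, z up. Boards 4 mm thick, y = -118 to 118 mm: x = -168 to 32 under the pages, spine to 102, cover to 286. Pages: x = -158 to -8, y = -105 to 105, top at z = 26.
- rings (a point): Midway between the tops of the two steel ring posts (6 mm thick), at x = -20, y = 0, z = 72 mm in the file's frame; the posts stand 40 mm to either side of it along y. Two steel arches, hinged at x = 20, z = 16, are driven by the lever: open, they lean away from the posts towards +x; shut, they close over the posts (top at z = 79).
- lever (a joint): The file's lever, rad: 0 = standing (rings open; it leans 25 degrees past upright, towards the pages), 1.745 = shut (rings closed; it lies towards the cover, 15 degrees above level). Its spring holds it at either end: about 3 N at the tip starts it from standing, and past the centre (0.87 rad) it snaps home by itself.
- lever_hinge (a point): Point on the lever's hinge axis (axis along the file's y), at x = 20, y = 85, z = 18 mm in the file's frame. Its axes are those of the file.
- lever_tip (a point): Middle of the black plastic tab at the free end of the lever, 58 mm from the hinge axis. The tab is 24 mm long along the lever, 26 mm wide (y) and 9 mm thick; the rest of the lever is an 8 mm steel rod.
- bar (a joint): Downward travel of the black page-holder bar on the two posts, m: 0 to 0.008 at the start (high on the posts), 0.025 = resting on the pages. It can also be pulled up to -0.010. It stays where it is left; pushing it down takes about 3 N.
- bar_top (a point): Middle of the top of the bar's raised rib, midway between the posts. The bar is 104 mm long (file y), 26 mm wide (file x) and 6 mm thick; the rib on its middle is 34 mm (y) by 14 mm (x). This point lies 14 mm above the bar's underside, at x = -20, y = 0 in the file's frame, and at z = 40 mm when the bar rests on the pages.
- eraser: Bystander, leave alone: white eraser block, 20 x 45 x 12, lying on the pages (mm). Origin at the centre of its underside.
- sharpener: Bystander, leave alone: small metal pencil sharpener, 26 x 16 x 12, lying on the pages (mm). Origin at the centre of its underside.
- glue: Bystander, leave alone: upright glue stick, 27 across, 78 tall, standing on the file's open cover (mm). Origin at the centre of its underside.
- mug: Bystander, leave alone: white mug, 80 across, 92 tall, handle to one side, standing beside the file's low-y long edge (mm). Origin at the centre of its underside.
- stapler: Bystander, leave alone: black desk stapler, 130 x 34 x 52 tall, on the desk beyond the lever end of the file (mm). Origin at the centre of its underside.

How it is judged:
On the way, in this order (a step that is already met when the one before it is completed fails the run):
1. the lever has snapped over into its shut position and the rings are closed (value of joint lever above 1.645 rad), for 0.2 s.
2. then the page-holder bar is pressed down onto the pages (value of joint bar above 0.022 m), for 0.2 s.
At the end, for the whole second after the job is handed in: The lever lies in its shut position (joint above 1.645 rad, within 0.1 of its stop), the bar is within 3 mm of the pages, and no bystander is more than 30 mm from where it stood (value of joint lever above 1.645 rad and value of joint bar above 0.022 m and distance of each of eraser, sharpener, glue, mug, stapler from where it was at the start of the episode below 0.03 m); the robot touches nothing.
It fails at once if the page-holder bar is pulled up (value of joint bar below -0.005 m).
It fails at once if a bystander is lifted, carried, tipped or pushed away (more than 30 mm) (distance of any of eraser, sharpener, glue, mug, stapler from where it was at the start of the episode above 0.03 m or angle between any of eraser, sharpener, glue, mug, stapler's own z axis and vertical above 0.5 rad).
It also fails if it takes over 38 s, if anything falls off the work surface, if the arm or the gripper's body presses on something with over 40 N, if the wrist force passes 120 N, or if a joint passes its speed limit or range.

## Working session

There is one attempt and no reset: what is moved stays moved. The work goes in short steps, Python scripts to look and compute and a tool call to move; the robot and the scene stay as the last step left them, time stands still between calls to the robot, and variables do not carry over. Pictures are saved under pics/ and viewed, at most 10 in all, crops included, and the job is handed in when it is done.

Besides the shell and the picture viewer there is one more tool, called after "Call:" by a JSON object that holds its "fn" and its "kwargs". jog_arm: Moves the arm, as the interface text tells. Its arguments: {"type":"object","properties":{"targets":{"type":"array","items":{"type":"array"}},"grip_force":{"type":"number"}},"required":["targets"]}

```bash
mkdir -p pics
cat > h.py <<'E'
from rig import *
import numpy as np, cv2
def ray(cam,px):
    p=camera_params(cam);K=np.array(p["mtx"]);k=p["k1"]
    d=np.array([(px[0]-K[0,2])/K[0,0],(px[1]-K[1,2])/K[1,1]]);u=d.copy()
    for _ in range(20): u=d/(1+k*(u@u))
    u=np.array([u[0],u[1],1.])
    if cam=="wrist":
        s=get_state();M=np.array(p["mount"]);R=np.array(s["ee_rot"])
        return R@M[:3,3]+s["eef_pos"],R@M[:3,:3]@u
    return np.array(p["origin"]),np.array(p["attitude"])@u
def tri(obs):
    A=np.zeros((3,3));b=np.zeros(3)
    for o,d in obs:
        d=d/np.linalg.norm(d);P=np.eye(3)-np.outer(d,d);A+=P;b+=P@o
    x=np.linalg.solve(A,b)
    return x,[np.linalg.norm((np.eye(3)-np.outer(d,d)/(d@d))@(x-o)) for o,d in obs]
E
python3 - <<'E'
from h import *
np.set_printoptions(precision=3,suppress=True)
for c in ["scene","side"]:
    p,d=grab_frame(c);cv2.imwrite(f"pics/{c}0.png",p);np.save(f"{c}.npy",d)
    print(c,camera_params(c)["origin"])
Q=["rings","lever_hinge","lever_tip","bar_top","file","eraser","sharpener","glue","mug","stapler"]
for q in Q:
    ob=[]
    for c in ["scene","side"]:
        r=landmark_of(c,q)
        if r:
            ob.append(ray(c,r[0]["location"]));D=np.load(c+".npy");x=r[0]["location"]
            z=D[int(min(419,x[1])),int(min(559,x[0]))]
            print(q,c,np.round(x),round(r[0]["p"],2),ob[-1][0]+ob[-1][1]*z)
    if len(ob)==2: print("  tri",*tri(ob))
s=get_state();print(s["time"],np.array(s["ee_rot"]),s["eef_pos"])
E
```

```text
scene [0.866 0.479 0.874]
side [ 0.213 -0.51   0.471]
rings scene [288. 172.] 0.75 [ 0.52  -0.034  0.068]
rings side [274. 270.] 0.61 [ 0.543 -0.051  0.006]
  tri [ 0.515 -0.066  0.029] [np.float64(0.013448659109776249), np.float64(0.013448659109776164)]
lever_hinge scene [278. 192.] 0.84 [ 0.549 -0.031  0.006]
lever_hinge side [264. 258.] 0.66 [ 0.533 -0.036  0.026]
  tri [ 0.547 -0.024  0.012] [np.float64(0.004727687100579436), np.float64(0.004727687100579537)]
lever_tip scene [211. 192.] 0.73 [ 0.698 -0.11   0.024]
lever_tip side [250. 236.] 0.68 [ 0.508 -0.037  0.08 ]
  tri [ 0.621 -0.036  0.056] [np.float64(0.09703639219772721), np.float64(0.09703639219772714)]
bar_top scene [282. 153.] 0.51 [ 0.495 -0.102  0.057]
bar_top side [272. 276.] 0.94 [ 0.496 -0.113  0.058]
  tri [ 0.496 -0.107  0.054] [np.float64(0.0030982505842656913), np.float64(0.0030982505842657992)]
file scene [272. 165.] 0.75 [ 0.513 -0.118  0.002]
eraser scene [305. 139.] 0.57 [ 0.406 -0.125  0.037]
eraser side [224. 341.] 0.69 [ 0.388 -0.158  0.037]
  tri [ 0.396 -0.14   0.016] [np.float64(0.0012218899202690353
[... 240 characters left out ...]
2282113)]
glue scene [211. 193.] 0.84 [ 0.7   -0.111  0.017]
glue side [378. 256.] 0.58 [ 0.691 -0.136  0.021]
  tri [ 0.701 -0.122  0.007] [np.float64(0.004902142980356993), np.float64(0.004902142980356829)]
mug scene [231. 123.] 0.64 [ 0.552 -0.275  0.045]
mug side [227. 340.] 0.73 [ 0.394 -0.157  0.035]
  tri [ 0.472 -0.216  0.062] [np.float64(0.09640683682786318), np.float64(0.09640683682786319)]
stapler scene [284. 235.] 0.92 [0.603 0.082 0.006]
stapler side [261. 227.] 0.6 [0.595 0.062 0.008]
  tri [ 0.602  0.077 -0.003] [np.float64(0.0021947498713717653), np.float64(0.0021947498713716573)]
1.1 [[-0.932  0.363  0.   ]
 [ 0.363  0.932  0.   ]
 [-0.     0.    -1.   ]] [0.227 0.582 0.252]
```

View pictures.

View pics/scene0.png

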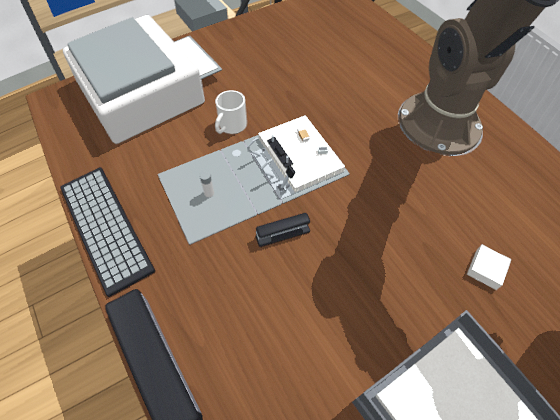

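View pics/side0.png

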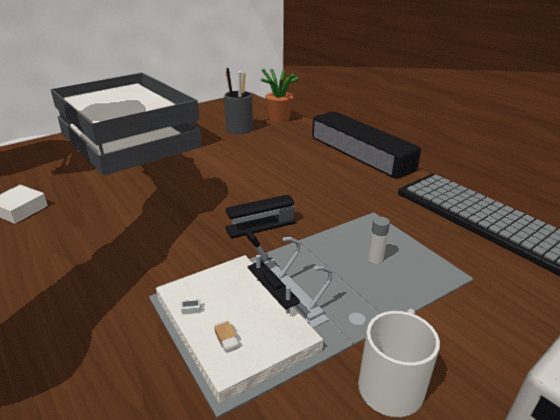

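```bash
cat > fit.py <<'E'
from h import *
from scipy.optimize import least_squares
np.set_printoptions(precision=3,suppress=True)
O=[("side",(375,213),(286,118,4)),("side",(471,277),(286,-118,4)),("side",(218,412),(-168,-118,2)),("side",(150,297),(-168,118,4)),
("scene",(191,241),(286,118,4)),("scene",(158,175),(286,-118,4)),("scene",(348,174),(-168,118,4)),("scene",(278,192),(20,85,18)),("side",(264,258),(20,85,18)),("side",(250,236),(-4.5,85,70.6))]
R=[(ray(c,p),np.array(f)/1000) for c,p,f in O]
def res(v):
    c,s=np.cos(v[2]),np.sin(v[2]);o=[]
    for (a,d),f in R:
        w=np.array([v[0]+c*f[0]-s*f[1],v[1]+s*f[0]+c*f[1],f[2]]);e=w-a
        o.append(e-d*(e@d)/(d@d))
    return np.ravel(o)
r=least_squares(res,[.52,-.11,-.1],loss="soft_l1",f_scale=.004);v=r.x
print(v,np.linalg.norm(res(v).reshape(-1,3),axis=1));np.save("v.npy",v)
c,s=np.cos(v[2]),np.sin(v[2])
for n,f in dict(tip0=(-4.5,85),hinge=(20,85),bar=(-20,0)).items():
    f=np.array(f)/1000;print(n,v[0]+c*f[0]-s*f[1],v[1]+s*f[0]+c*f[1])
E
python3 fit.py
```

```text
[ 0.515 -0.114 -0.071] [0.005 0.003 0.004 0.005 0.01  0.003 0.004 0.012 0.003 0.003]
tip0 0.5167107545638999 -0.028584458052496764
hinge 0.5411498299151498 -0.030311187902800463
bar 0.49525860333042293 -0.11228066589643693
```

Call:
{"fn": "jog_arm", "kwargs": {"targets": [[[-36, -37, 0], 0, 0], [[-36, -37, 0], 0, 0], [[-36, -37, 0], 0, 0], [[-36, -37, 0], 0, 0], [[-36, -37, 0], 0, 0], [[-36, -37, 0], 0, 0], [[-36, -37, 0], 0, 0], [[-36, -37, 0], 0, 0], [[-36, -37, 0], 0, 0], [[-36, -37, 0], 0, 0]]}}

```text
time: 2.35
eef_pos: [0.4286, 0.1053, 0.2521]
ee_rot: [[-0.932, 0.363, 0.001], [0.363, 0.932, 0.001], [-0.001, 0.001, -1.0]]
wrist_force: [0.6, 0.4, -0.4]
finger_gap: 0.0011
gripper_force: 0.0
```

Call:
{"fn": "jog_arm", "kwargs": {"targets": [[[-36, -37, 0], 0, 0], [[-36, -37, 0], 0, 0], [[-23, -30, 0], 0, 0], [[0, 0, 0], -1, 0], [[0, 0, 0], -0.7, 0], [[0, 0, 0], 0, 0]]}}

```text
time: 3.1
eef_pos: [0.4788, -0.0248, 0.2518]
ee_rot: [[-0.997, 0.076, 0.0], [0.076, 0.997, 0.0], [-0.0, 0.0, -1.0]]
wrist_force: [0.1, -0.4, 0.3]
finger_gap: 0.0009
gripper_force: 0.0
```

```bash
cat > look.py <<'E'
import sys
from h import *
np.set_printoptions(precision=4,suppress=True)
s=get_state();print(s["time"],np.array(s["eef_pos"]),np.array(s["ee_rot"])[:,:2].T,s["finger_gap"],s["wrist_force"])
p,d=grab_frame("wrist");cv2.imwrite(sys.argv[1],p)
v=np.load("v.npy");c,S=np.cos(v[2]),np.sin(v[2])
for q in ["lever_tip","lever_hinge","bar_top","rings"]:
    r=landmark_of("wrist",q)
    if r:
        x=r[0]["location"];z=d[int(min(419,x[1])),int(min(559,x[0]))];o,e=ray("wrist",x);w=o+e*z
        for h in ([.0706] if q=="lever_tip" else [.018] if q=="lever_hinge" else [.060] if q=="bar_top" else [.072]):
            g=o+e*((h-o[2])/e[2])
        f=lambda w:np.array([c*(w[0]-v[0])+S*(w[1]-v[1]),-S*(w[0]-v[0])+c*(w[1]-v[1])])
        print(q,np.round(x),round(r[0]["p"],2),"depth",w,"plane",g,"file",f(g))
E
python3 look.py pics/w1.png
```

```text
3.1 [ 0.4788 -0.0248  0.2518] [[-0.9971  0.0763 -0.0002]
 [ 0.0763  0.9971  0.0002]] 0.0008786113759248326 [ 0.0826 -0.3629  0.3282]
lever_tip [268. 226.] 0.57 depth [ 0.5095 -0.0329  0.0817] plane [ 0.5137 -0.0334  0.0706] file [-0.0072  0.08  ]
lever_hinge [272. 230.] 0.9 depth [ 0.5133 -0.0296  0.0829] plane [ 0.5384 -0.0318  0.018 ] file [0.0174 0.0833]
bar_top [188. 209.] 0.69 depth [ 0.4931 -0.1117  0.0609] plane [ 0.4934 -0.1119  0.06  ] file [-0.0219  0.0002]
rings [182. 213.] 0.69 depth [ 0.4971 -0.1177  0.0607] plane [ 0.4935 -0.1143  0.072 ] file [-0.0216 -0.0021]
```

Call:
{"fn": "jog_arm", "kwargs": {"targets": [[[0, 0, 50], 0, 0], [[0, 0, 50], 0, 0], [[0, 0, 45], 0, 0], [[0, 0, 27], 0, 0], [[0, 0, 0], 0, 0], [[-15, 0, 0], 0, 0], [[-12, 0, 0], 0, 0], [[-12, 0, 0], 0, 0], [[-12, 0, 0], 0, 0], [[-12, 0, 0], 0, 0]]}}

```text
time: 4.6
eef_pos: [0.5424, -0.0294, 0.0797]
ee_rot: [[-0.997, 0.075, 0.0], [0.075, 0.997, 0.0], [-0.0, 0.0, -1.0]]
wrist_force: [-0.7, -0.3, 0.6]
finger_gap: 0.0008
gripper_force: 0.4
```

Call:
{"fn": "jog_arm", "kwargs": {"targets": [[[-12, 0, 0], 0, 0], [[-12, 0, 0], 0, 0], [[-8, 0, 0], 0, 0], [[0, 0, 0], 0, 0], [[0, 0, 0], 0, 0]]}}

```text
time: 5.22
eef_pos: [0.5731, -0.0318, 0.0796]
ee_rot: [[-0.997, 0.075, -0.0], [0.075, 0.997, 0.0], [0.0, 0.0, -1.0]]
wrist_force: [-0.8, 0.3, -0.2]
finger_gap: 0.0003
gripper_force: 0.0
```

Run:
```python
from h import *
p,d=grab_frame("side");cv2.imwrite("pics/s2.png",cv2.resize(p[180:360,160:400],None,fx=3,fy=3))
print(get_state()["eef_pos"],get_state()["wrist_force"])
```

```text
[ 0.57303306 -0.03174215  0.07968375] [-0.04022609 -0.26223362 -0.22022527]
```

View pics/s2.png

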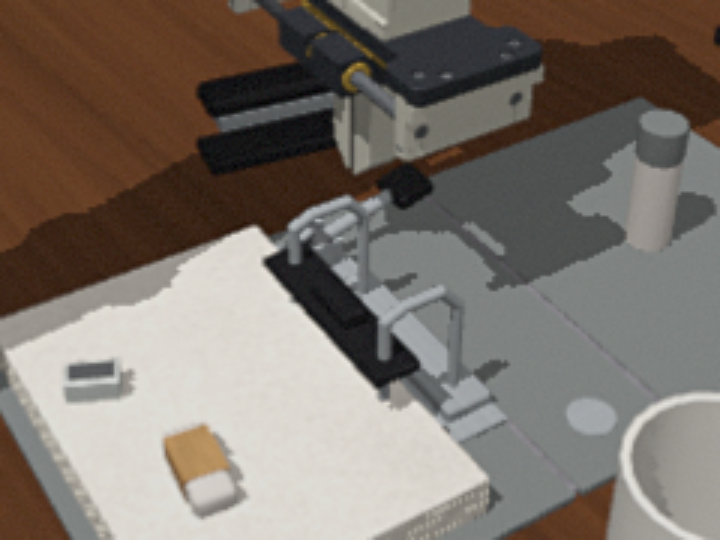

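The lever tab (about 405,185 in the crop) lies over towards the cover. The rings are closed over the posts, and the bar is still high. Next I'll go above the rib.

Call:
{"fn": "jog_arm", "kwargs": {"targets": [[[0, 0, -40], 0, 0], [[0, 0, -45], 0, 0], [[25, -29, 0], 0, 0], [[25, -29, 0], 0, 0], [[23, -28, 0], 0, 0], [[0, 0, 0], 0, 0], [[0, 0, 0], 0, 0]]}}

```text
time: 6.15
eef_pos: [0.4945, -0.1116, 0.1649]
ee_rot: [[-0.997, 0.075, 0.001], [0.075, 0.997, 0.001], [-0.001, 0.001, -1.0]]
wrist_force: [0.5, 0.8, 0.3]
finger_gap: 0.0002
gripper_force: 0.0
```

```bash
python3 look.py pics/w3.png
```

```text
6.15 [ 0.4945 -0.1116  0.1649] [[-0.9972  0.075  -0.0006]
 [ 0.075   0.9972  0.0006]] 0.00022368930721224724 [0.5126 0.8279 0.3227]
lever_tip [368. 241.] 0.25 depth [ 0.5336 -0.0337  0.0262] plane [ 0.5138 -0.0456  0.0706] file [-0.0062  0.0679]
bar_top [271. 220.] 0.82 depth [ 0.4961 -0.1142  0.0606] plane [ 0.4963 -0.1142  0.06  ] file [-0.0188 -0.0018]
rings [268. 225.] 0.73 depth [ 0.5004 -0.1165  0.0594] plane [ 0.4958 -0.1159  0.072 ] file [-0.0192 -0.0036]
```

View pics/w3.png

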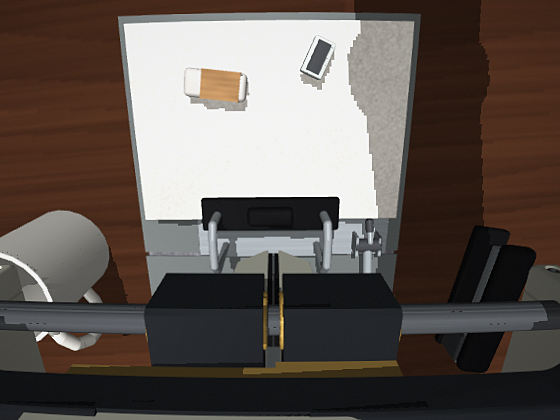

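The wrist image shows the bar (centre about 270,214) between the shut rings, with the rib under the fingers. I'll shift about 2 mm and press.

Call:
{"fn": "jog_arm", "kwargs": {"targets": [[[-1, -2, 40], 0, 0], [[0, 0, 30], 0, 0], [[0, 0, 8], 0, 0], [[0, 0, 6], 0, 0], [[0, 0, 6], 0, 0], [[0, 0, 5], 0, 0], [[0, 0, 5], 0, 0], [[0, 0, 1], 0, 0], [[0, 0, 0], 0, 0], [[0, 0, 0], 0, 0]]}}

```text
time: 7.65
eef_pos: [0.4955, -0.1141, 0.065]
ee_rot: [[-0.997, 0.075, 0.001], [0.075, 0.997, 0.001], [-0.001, 0.001, -1.0]]
wrist_force: [-6.2, 1.9, 21.7]
finger_gap: 0.0007
gripper_force: 10.7
```

Call:
{"fn": "jog_arm", "kwargs": {"targets": [[[0, 0, -3], 0, 0], [[0, 0, -20], 0, 0], [[0, 0, -40], 0, 0], [[0, 0, -50], 0, 0], [[0, 0, -50], 0, 0], [[50, 0, 0], 0, 0], [[50, 0, 0], 0, 0], [[0, 0, 0], 0, 0], [[0, 0, 0], 0, 0]]}}

```text
time: 8.78
eef_pos: [0.3964, -0.1066, 0.2272]
ee_rot: [[-0.997, 0.075, 0.002], [0.075, 0.997, 0.0], [-0.002, 0.0, -1.0]]
wrist_force: [0.7, -0.3, 0.9]
finger_gap: 0.0003
gripper_force: 0.0
```

```bash
python3 look.py pics/w4.png
python3 - <<'E'
from h import *
p,d=grab_frame("side");cv2.imwrite("pics/s4.png",cv2.resize(p[180:360,160:400],None,fx=3,fy=3))
E
```

```text
8.775 [ 0.3964 -0.1066  0.2272] [[-0.9972  0.0749 -0.0021]
 [ 0.0749  0.9972  0.0002]] 0.0003488613426560007 [ 0.7449 -0.3328  0.9018]
bar_top [308. 175.] 0.62 depth [ 0.3848 -0.0742  0.0388] plane [ 0.3801 -0.076   0.06  ] file [-0.1375  0.028 ]
```

View pics/s4.png

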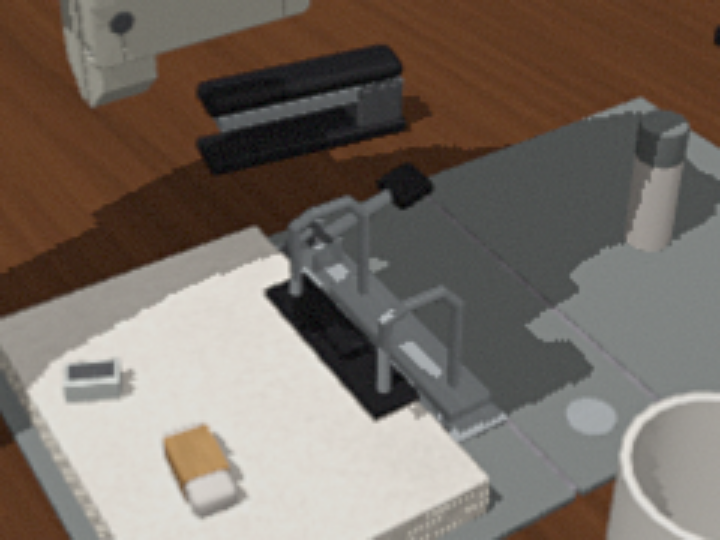

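The bar now rests on the pages (about 345,350), the lever is still shut, and the bystanders haven't moved.

```bash
python3 -c "from rig import *;print(sign_off())"
```

```text
the job is handed in; nothing more can be done
None
```

The lever is shut with the rings closed, the bar is pressed down onto the pages, the loose things are where they were, and the job is handed in; the hand-in returned no verdict.

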